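# Put the rinsed bottle from the case on the drying stand

### The job

Lift the lid of the grey case to about 70 degrees and leave it standing there so the case can air. Take the bottle out, turn it mouth down and lower it, without dropping it, over the leaning peg of the drying stand until its mouth rests on the seat at the foot of the peg, then let go. Finally push the carriage with the peg and bottle all the way back along the drip pan until it stops, without disturbing the jar, the beaker or the small spinner on the bench.

Things in the scene. Friction and masses are not known exactly. Their poses are not given: they have to be found in the camera images.
- lid (a joint): Opening angle of the case lid in rad: 0 shut, grows as it opens, 1.22 is 70 degrees, stop at 1.95. The hinge is stiff: the lid stays where it is left. Moving it takes about 5 N at the ledge.
- hinge (a point): Point half-way along the lid's hinge line, 37 mm above the bench; the hinge line runs along the case's x. Its frame is that of the lid: with the lid shut, x along the hinge, y from the ledge towards the hinge, z up; it turns with the lid (opening is a turn about -x). The lid is a hollow shell 166 mm (x) by 196 mm (y) by 36 mm deep.
- ledge (a point): Middle of the underside of the ledge handle, a black ledge 110 mm wide (x) that sticks out 29 mm from the lid's front wall, away from the hinge; this point is 16 mm out from that wall, 212 mm from the hinge in -y, and 66 mm above the bench when the lid is shut. The ledge is 6 mm thick with free space under it. Frame as the hinge point.
- case: Lower shell of the grey clamshell case, fixed to the bench: open tray 166 mm (x) by 196 mm (y), walls 6 mm thick and 36 mm high. Origin at the centre of its underside on the bench; y points to the hinge side, z up. The bottle lies in it along y, mouth to the hinge side (+y), on two ribs 14 mm high within 26 mm of the middle line, so there is about 50 mm free on both sides of the bottle.
- bottle_mid (a point): Centre of the amber bottle, on its axis, half-way along its 160 mm. Its y axis points along the bottle to the mouth. Body 52 mm diameter over the 98 mm from the base, shoulder, then a neck 29 mm outside, 22 mm inside, the last 40 mm. Open mouth, hollow, about 0.16 kg. It lies with its axis 34 mm above the bench.
- bottle_mouth (a point): Centre of the bottle's mouth, on the axis at the rim, 80 mm from bottle_mid in its +y. Axes as bottle_mid.
- peg_foot (a point): Drying peg on the carriage. Origin at the foot of the peg, at the centre of the round seat (58 mm diameter) on which the mouth is to rest, about 73 mm above the bench; z points up along the peg, which leans 25 degrees from vertical towards the stand's -y; x is level, along the slide. Peg 17 mm diameter up to 55 mm, then tapering to 8 mm at its tip, 76 mm from the seat.
- carriage (a joint): Travel of the white carriage along the drip pan in m: grows as it is pushed back (along the peg's x axis); stop (home) at 0.080. It needs about 3 N to move.
- push_plate (a point): Middle of the front face of the carriage's upright push plate (104 mm wide, 40 mm high, top 53 mm above the bench); this point is 43 mm above the bench and 98 mm in front of the peg's foot. Its x axis is the way to push, z is up.
- jar_mid (a point): Centre of a closed jar, 64 mm diameter, 85 mm high, standing on the bench: leave alone.
- beaker_mid (a point): Centre of a white beaker, 68 mm diameter, 85 mm high, standing on the bench: leave alone.
- spinner_mid (a point): Half-way up a small white turned piece (44 mm foot, 70 mm high) standing on the bench: leave alone.

How it is judged:
By the outcome, as a careful person would: the job done as asked, in the order asked, and still so for the second after the job is handed in, with the robot touching nothing.
It also fails if it takes over 72 s, if anything falls off the work surface, if the arm or the gripper's body presses on something with over 40 N, if the wrist force passes 120 N, or if a joint passes its speed limit or range.

### The arm

A 6-joint arm with a two-finger parallel gripper is mounted at the origin on the work surface. World frame = base frame: x ahead of the robot, y to its left, z up, the work surface at z = 0. Lengths are in m, angles in degrees, forces in N, time in s.
With the tool pointing down it reaches from about 0.4 to 0.825 m from the base axis. Payload 7 kg.
Tool frame: the origin (TCP) lies at the very end of the fingers, on their centre line; the grasp point (between the pads) lies 19 mm behind it; z points along the fingers, y is the line along which they close (so a half turn about z gives the same grasp; the last joint's range is limited). The gripper opens to 88 mm and grips with 3 to 60 N. Pads are 19 mm wide; open, the fingers measure 130 mm over their backs; the gripper's body (78 mm by 193 mm) begins 47 mm behind the grasp point.
Start: joints at [90.59, 20.546, 0.682, 0, -70.136, -16.507], TCP at [0.185, 0.649, 0.227] pointing down, gripper open.
Joint ranges: [-176.03, 176.03], [-82.01, 121.73], [-58.28, 71.71], [-173.87, 95.51], [-174.79, -0.11], [-173.66, 173.66]. Speed limits (degrees/s): [136.94, 136.94, 172.46, 180, 180, 180].

### API

Orientations are given as [roll, pitch, yaw] about the fixed x, y, z axes, in that order (R = Rz(yaw) Ry(pitch) Rx(roll)).
In Python, from plant import ctrl gives the robot as it stands.
- The arm moves only by the tool carry_out, never from a script. Its argument "deltas" is a list that holds one entry, the list of rows, each a list of 5 numbers: the shift along the tool's x, y, z scaled (see below), then the turn about the tool's z scaled (see below), then the opening, from -1 (shut) to 1 (fully open). A call has 1 to 5 rows; each row is the pose to reach, as a shift and turn from the pose commanded when the call began, along the tool's axes at that moment, turning the shorter way round; what a row does not reach only later rows make up. The controller multiplies each number of a shift by 20 cm and each number of a turn by 2 pi rad. A row lasts 1/10 s, in which the tool goes at most 50 mm and 8.59 degrees, less where a joint would pass 70% of its speed; a pose out of reach is approached as far as the arm can. A call with a number of a shift or a turn outside -1 to 1 is refused whole. A call with a gripper value outside its range is refused whole. The fingers move at their own pace and stop on an object; the grip force is fixed at half the most. Time passes only in rows, so rows that repeat a pose let the fingers close. It gives the time, the measured TCP pose, the force, the opening and the grip force at its end, in the units of the state.
- ctrl.get_obs(): the state, without advancing time (a new reading comes with each control period).
- ctrl.snapshot(name): name is "scene" or "top" or "wrist"; returns a dict with "color" (420x560x3 uint8, red, green, blue), "camera_matrix" (3x3 intrinsics, pixels), "R" (3x3) and "t" (3): a world point X has camera coordinates R X + t. Camera axes: x right, y down, z forward; pixel columns grow to the right and rows downward; lengths in m; the calibration is good to about 2 mm. A picture is of the moment at which its call begins. There is no depth.
- ctrl.close_job(): hands the job in; it is judged then, once.
Trained networks look in a picture, given as the dict that the camera call returned (one of the last four; its "shot" number tells which), for a name from the list of things; names that differ only in an ending like _2 or _b are one class to them, and where a whole thing is asked for, a point or a joint stands for the part that bears it (a point fixed in the world has none). Each returns a list of dicts, best first, with "p" (0 to 1); they miss things now and then, are a little off and sometimes report something else, mostly with a low value. They report only what shows in the picture. A call takes as long as a camera call.
- ctrl.search_frame(picture, name): "centre" ([column, row] in pixels, amid what is visible of it).
- ctrl.silhouettes(picture, name): "mask" (420x560 bool, what is visible of it) and "centre" ([column, row] in pixels, amid what is visible of it).
- ctrl.spot_point(picture, name): "centre" ([column, row] in pixels: a listed point, or the origin of a listed thing).
The state is a dict: "clock": time; "joint_pos": joint angles; "qvel": joint speeds; "tau": joint torques, N m; "tool_pos": TCP position; "orientation": TCP orientation; "force": force on the tool from outside, world axes, zero at the start; "moment": the same for the moment, N m; "opening": finger opening in m; "gripper_force": force on a finger pad.
Only numpy, scipy, OpenCV 4.12 (cv2) and the standard library are available. Lean on these libraries where they do the work, as an engineer would, in place of code of your own. Each camera call takes 0.05 s, during which the arm holds its last target. There are 200 camera calls.

## Working session

There is one attempt and no reset: what is moved stays moved. The work goes in short steps, Python scripts to look and compute and a tool call to move; the robot and the scene stay as the last step left them, time stands still between calls to the robot, and variables do not carry over. Pictures are saved under pics/ and viewed, at most 10 in all, crops included, and the job is handed in when it is done.

Besides the shell and the picture viewer there is one more tool, called after "Emit:" as name([rows], argument=value, ...), one row to a line, values as JSON. carry_out: Moves the arm, as the interface text tells. Its arguments: {"type":"object","properties":{"deltas":{"type":"array"}},"required":["deltas"]}

```bash
mkdir -p pics; ls; cat > h.py <<'E'
import numpy as np, cv2
from plant import ctrl
from scipy.spatial.transform import Rotation as Rot
def save(s,n): cv2.imwrite('pics/'+n+'.png',s['color'][:,:,::-1])
def ray(s,px):
    K,R,t=map(np.array,(s['camera_matrix'],s['R'],s['t']))
    d=R.T@np.linalg.inv(K)@np.array([px[0],px[1],1.]); return -R.T@t,d/np.linalg.norm(d)
def atz(s,px,z):
    c,d=ray(s,px); return c+d*(z-c[2])/d[2]
def proj(s,X):
    K,R,t=map(np.array,(s['camera_matrix'],s['R'],s['t'])); p=K@(R@np.array(X)+t); return p[:2]/p[2]
def tri(rs):
    A=np.zeros((3,3));b=np.zeros(3)
    for c,d in rs:
        P=np.eye(3)-np.outer(d,d);A+=P;b+=P@c
    X=np.linalg.solve(A,b); return X,[round(float(np.linalg.norm((np.eye(3)-np.outer(d,d))@(X-c)))*1000,1) for c,d in rs]
E
cat > a.py <<'E'
from h import *
o=ctrl.get_obs(); print({k:np.round(v,3).tolist() for k,v in o.items()})
S={n:ctrl.snapshot(n) for n in ('scene','top','wrist')}
for n in S: save(S[n],n+'0'); print(n,np.round(ray(S[n],(280,210)),3).tolist())
for q in 'hinge ledge case bottle_mid bottle_mouth peg_foot push_plate jar_mid beaker_mid spinner_mid'.split():
    rs=[]
    for n in S:
        r=ctrl.spot_point(S[n],q)
        print(q,n,[(np.round(x['centre']).tolist(),round(x['p'],2)) for x in r[:2]],end=' ')
        if r and r[0]['p']>.4: rs.append(ray(S[n],r[0]['centre']))
    if len(rs)>1: X,e=tri(rs); print(np.round(X,4),e)
    else: print()
E
python3 a.py
```

```text
pics
{'clock': 0.0, 'joint_pos': [90.592, 20.591, 0.633, -0.019, -70.137, -16.505], 'qvel': [-0.001, -0.032, 0.087, -0.038, 0.025, -0.057], 'tau': [0.0, -58.272, 29.305, 6.997, 0.007, -0.0], 'tool_pos': [0.185, 0.649, 0.226], 'orientation': [179.904, -0.01, -15.919], 'force': [-0.209, -0.561, -0.619], 'moment': [-0.015, 0.06, 0.033], 'gripper_force': 0.0, 'opening': 0.088}
scene [[0.935, -0.659, 0.925], [-0.278, 0.611, -0.741]]
top [[0.438, 0.04, 1.076], [0.147, -0.014, -0.989]]
wrist [[0.249, 0.63, 0.384], [-0.225, 0.067, -0.972]]
hinge scene [] hinge top [([164.0, 236.0], 0.8)] hinge wrist [] 
ledge scene [([255.0, 174.0], 0.92)] ledge top [([240.0, 234.0], 0.7)] ledge wrist [] [0.5139 0.1217 0.0904] [8.8, 8.8]
case scene [([277.0, 172.0], 0.58)] case top [([206.0, 236.0], 0.65)] case wrist [] [0.5203 0.2238 0.0116] [1.5, 1.5]
bottle_mid scene [] bottle_mid top [] bottle_mid wrist [] 
bottle_mouth scene [] bottle_mouth top [([263.0, 170.0], 0.3)] bottle_mouth wrist [] 
peg_foot scene [([181.0, 284.0], 0.64)] peg_foot top [([387.0, 240.0], 0.93)] peg_foot wrist [] [ 0.5172 -0.2491  0.074 ] [2.2, 2.2]
push_plate scene [([146.0, 282.0], 0.66)] push_plate top [([394.0, 270.0], 0.64)] push_plate wrist [] [ 0.4402 -0.2719  0.0578] [0.8, 0.8]
jar_mid scene [([317.0, 220.0], 0.68)] jar_mid top [([264.0, 168.0], 0.81)] jar_mid wrist [] [0.7032 0.0707 0.0536] [0.2, 0.2]
beaker_mid scene [([302.0, 253.0], 0.9)] beaker_mid top [([302.0, 167.0], 0.6), ([164.0, 234.0], 0.55)] beaker_mid wrist [] [ 0.7102 -0.0331  0.0466] [0.5, 0.5]
spinner_mid scene [] spinner_mid top [([292.0, 238.0], 0.55)] spinner_mid wrist []
```

View pics/scene0.png

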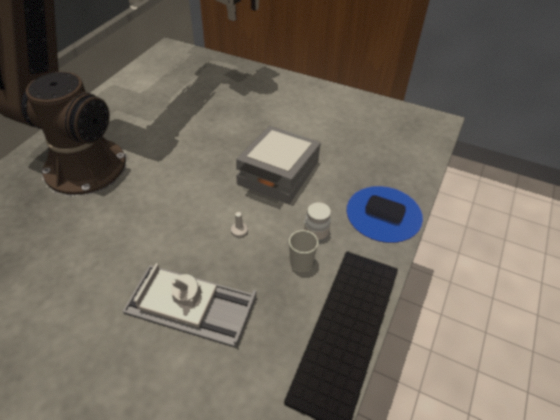

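View pics/top0.png

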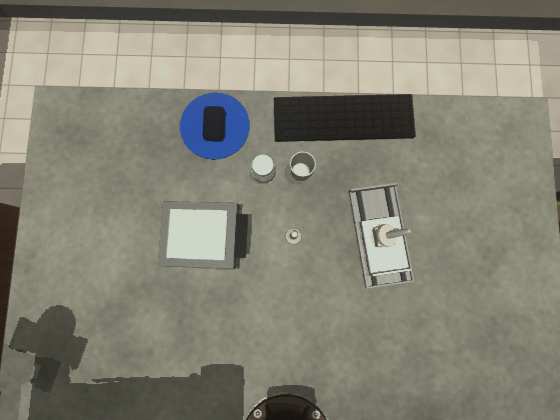

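The scene view shows the shut case at (278,160), the stand at (190,305), the spinner at (238,224), the jar at (318,218) and the beaker at (302,252). In the top view the ledge is at (243,235), on the robot's right-hand side of the case. The peg is at (385,236), leaning towards −y.

```bash
cat > b.py <<'E'
from h import *
S=ctrl.snapshot('top')
for q,z in (('lid',.073),('ledge',.073),('case',.073),('carriage',.02),('push_plate',.02)):
    for r in ctrl.silhouettes(S,q)[:1]:
        m=r['mask'].astype(np.uint8); c=max(cv2.findContours(m,0,2)[0],key=cv2.contourArea)
        b=cv2.boxPoints(cv2.minAreaRect(c)); P=[atz(S,p,z)[:2] for p in b]
        print(q,round(r['p'],2),m.sum(),np.round(b).tolist(),np.round(P,4).tolist())
# light panel and spinner
z=ctrl.search_frame(S,'spinner_mid'); print([ (np.round(x['centre']),x['p'],np.round(atz(S,x['centre'],.035),3)) for x in z[:2]])
g=S['color']; cv2.imwrite('pics/crop1.png',np.hstack([cv2.resize(g[190:285,150:260],None,fx=3.6,fy=3.6,interpolation=2)[:340,:,::-1],cv2.resize(g[180:292,330:430],None,fx=3.6,fy=3.6,interpolation=2)[:340,:,::-1]]))
E
python3 b.py
```

```text
lid 0.69 5416 [[157.0, 265.0], [161.0, 199.0], [248.0, 204.0], [245.0, 270.0]] [[0.4403, 0.3335], [0.61, 0.3355], [0.6024, 0.1089], [0.4329, 0.1127]]
ledge 0.66 5533 [[158.0, 266.0], [160.0, 199.0], [248.0, 202.0], [246.0, 269.0]] [[0.4384, 0.3328], [0.6094, 0.3383], [0.6064, 0.1087], [0.4354, 0.1091]]
case 0.94 5452 [[158.0, 265.0], [160.0, 200.0], [248.0, 203.0], [245.0, 269.0]] [[0.4398, 0.3329], [0.6079, 0.3372], [0.6034, 0.1099], [0.4353, 0.1114]]
carriage 0.76 2286 [[360.0, 220.0], [407.0, 214.0], [414.0, 270.0], [367.0, 276.0]] [[0.5722, -0.1925], [0.5911, -0.322], [0.4399, -0.336], [0.4219, -0.2093]]
push_plate 0.6 2302 [[360.0, 221.0], [406.0, 213.0], [415.0, 269.0], [369.0, 277.0]] [[0.57, -0.1927], [0.5932, -0.3207], [0.4429, -0.3399], [0.4208, -0.2145]]
[(array([295., 236.]), 0.58, array([ 0.524, -0.015,  0.035])), (array([388., 246.]), 0.25, array([ 0.503, -0.263,  0.035]))]
```

View pics/crop1.png

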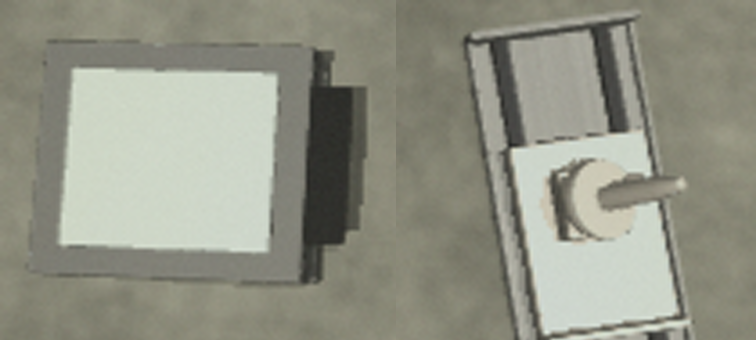

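The crop shows the lid panel with its ledge on the right, and the stand on the right with the peg leaning right. I'll convert the corners to poses.

```bash
python3 - <<'E'
from h import *
S=ctrl.snapshot('top')
P=[atz(S,p,.073)[:2] for p in ((163.3,201.1),(159.7,265.6),(238.3,203.3),(234.2,268.3))]
print(np.round(P,4)); 
for a,b in ((1,0),(3,2)): d=P[b]-P[a]; print(np.degrees(np.arctan2(d[1],d[0])),np.hypot(*d))
for a,b in ((2,0),(3,1)): d=P[b]-P[a]; print(np.degrees(np.arctan2(-d[0],d[1])),np.hypot(*d))
for p,q in (((363,273),(350,191.1)),((411.7,268.9),(395.5,184.2))):
    d=(atz(S,q,.01)-atz(S,p,.01))[:2]; print('pan',np.degrees(np.arctan2(d[1],d[0])))
E
```

```text
[[0.6046 0.3292]
 [0.4389 0.3277]
 [0.6028 0.1344]
 [0.4359 0.1391]]
0.4983592166030004 0.16564429041216283
-1.592685400497373 0.1670199196602681
-0.5177895514816688 0.19473703911186815
-0.934530329421502 0.18867127016626578
pan 8.367824635898089
pan 9.143451927100994
```

Emit:
carry_out([
  [[0.72,0.7,0,0.2058,-1],[0.72,0.7,0,0.2058,-1],[0.72,0.7,0,0.2058,-1],[0.72,0.7,0,0.2058,-1],[0.72,0.7,0,0.2058,-1]],
])

```text
clock: 2.55
tool_pos: [0.2869, 0.4705, 0.2274]
orientation: [180.0, 0.0, -59.4]
force: [0.8, 2.0, -0.4]
opening: 0.0531
gripper_force: 0.0
```

Emit:
carry_out([
  [[0,0,0,0.0866,-1],[0,0,0,0.0866,-1],[0,0,0,0.0866,-1],[0,0,0,0.0866,-1],[0,0,0,0.0866,-1]],
])

```text
clock: 3.05
tool_pos: [0.2852, 0.4749, 0.2267]
orientation: [-180.0, 0.0, -90.1]
force: [-0.3, 0.1, -0.1]
opening: 0.0128
gripper_force: 0.0
```

Emit:
carry_out([
  [[1,-0.59,0,0,-1],[1,-0.59,0,0,-1],[1,-0.59,0,0,-1],[1,-0.59,0,0,-1],[1,-0.59,0,0,-1]],
])

```text
clock: 3.55
tool_pos: [0.4038, 0.2723, 0.2269]
orientation: [-180.0, 0.0, -89.9]
force: [0.9, 0.1, -0.0]
opening: 0.0006
gripper_force: 0.0
```

Emit:
carry_out([
  [[1,-0.58,0,0,-1],[1,-0.58,0,0,-1],[1,-0.58,0,0,-1],[1,-0.58,0,0,-1],[1,-0.58,0,0,-1]],
])

```text
clock: 4.05
tool_pos: [0.5198, 0.072, 0.2267]
orientation: [-180.0, -0.0, -89.9]
force: [0.1, 1.0, -0.4]
opening: 0.0005
gripper_force: 0.0
```

Emit:
carry_out([
  [[0,0,0.91,0,-1],[0,0,0.91,0,-1],[0,0,0.91,0,-1],[0,0,0.91,0,-1],[0,0,0.91,0,-1]],
])

```text
clock: 4.55
tool_pos: [0.5157, 0.0732, 0.0405]
orientation: [179.6, -0.2, -90.0]
force: [-0.7, 0.4, 0.2]
opening: 0.0004
gripper_force: 0.0
```

Emit:
carry_out([
  [[-0.05,0,0,0,-1],[-0.08,0,0,0,-1],[-0.11,0,0,0,-1],[-0.12,0,0,0,-1]],
])

```text
clock: 4.95
tool_pos: [0.5199, 0.1, 0.0463]
orientation: [-179.8, 0.1, -90.0]
force: [3.7, -8.5, 4.0]
opening: 0.0007
gripper_force: 4.2
```

Emit:
carry_out([
  [[-0.03,0,0,0,-1],[-0.03,0,0,0,-1]],
])

```text
clock: 5.15
tool_pos: [0.5196, 0.1002, 0.0464]
orientation: [-180.0, -0.3, -90.0]
force: [10.3, -31.9, 10.2]
opening: 0.0
gripper_force: 15.9
```

Emit:
carry_out([
  [[0,0,-0.025,0,-1],[-0.003,0,-0.05,0,-1],[-0.006,0,-0.075,0,-1],[-0.01,0,-0.1,0,-1],[-0.013,0,-0.125,0,-1]],
])

```text
clock: 5.65
tool_pos: [0.5188, 0.1063, 0.0703]
orientation: [-180.0, -0.0, -90.1]
force: [1.3, -4.2, -3.0]
opening: 0.0002
gripper_force: 2.3
```

Emit:
carry_out([
  [[-0.027,0,-0.063,0,-1],[-0.05,0,-0.127,0,-1],[-0.077,0,-0.19,0,-1],[-0.105,0,-0.25,0,-1],[-0.105,0,-0.25,0,-1]],
])

```text
clock: 6.15
tool_pos: [0.5191, 0.1286, 0.1214]
orientation: [-179.9, 0.0, -90.0]
force: [-0.3, -3.3, 3.3]
opening: 0.0002
gripper_force: 2.0
```

```bash
python3 - <<'E'
from h import *
S=ctrl.snapshot('scene'); g=S['color'][100:300,120:380]; cv2.imwrite('pics/s2.png',cv2.resize(g,None,fx=3,fy=3,interpolation=2)[:,:,::-1])
E
```

```text
(no output)
```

View pics/s2.png

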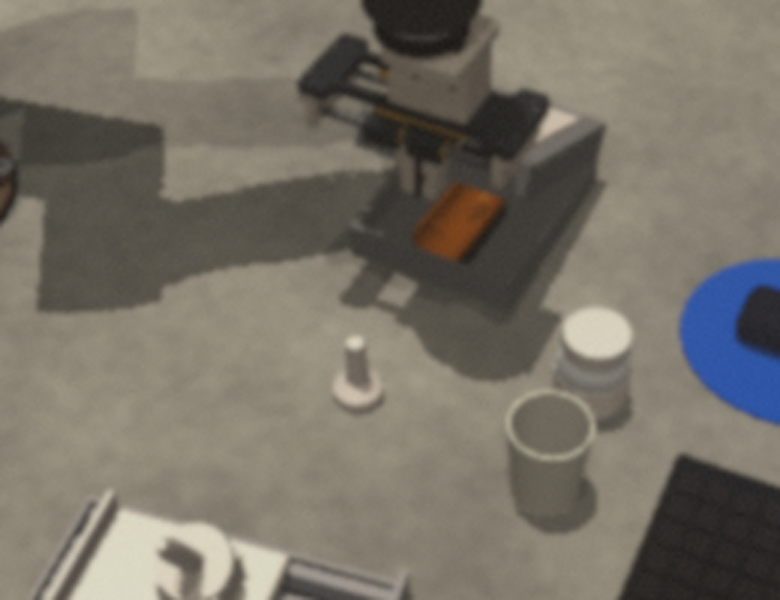

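The lid has come up about 20°, and the orange bottle now shows at crop (460,222). I'll keep pushing along the arc.

Emit:
carry_out([
  [[-0.034,0,-0.05,0,-1],[-0.09,0,-0.1,0,-1],[-0.188,0,-0.16,0,-1],[-0.295,0,-0.22,0,-1],[-0.295,0,-0.22,0,-1]],
])

```text
clock: 6.7
tool_pos: [0.5208, 0.1851, 0.1677]
orientation: [-179.7, -0.2, -90.0]
force: [1.8, -17.0, 12.8]
opening: 0.0007
gripper_force: 8.4
```

Emit:
carry_out([
  [[-0.1,0,-0.08,0,-1],[-0.2,0,-0.15,0,-1],[-0.24,0,-0.165,0,-1],[-0.27,0,-0.175,0,-1],[-0.27,0,-0.175,0,-1]],
])

```text
clock: 7.2
tool_pos: [0.5198, 0.2417, 0.1995]
orientation: [-179.9, 0.0, -90.0]
force: [1.0, -3.0, 2.4]
opening: 0.0007
gripper_force: 1.5
```

Emit:
carry_out([
  [[-0.04,0,-0.015,0,-1],[-0.07,0,-0.025,0,-1],[-0.07,0,-0.025,0,-1]],
])

```text
clock: 7.5
tool_pos: [0.5195, 0.2556, 0.204]
orientation: [-179.9, 0.0, -90.0]
force: [0.7, -3.2, 2.8]
opening: 0.0005
gripper_force: 2.2
```

Emit:
carry_out([
  [[0.3,0,0,0,-1],[0.6,0,-0.3,0,1],[0.8,0,-0.6,0,1],[0.8,0,-0.7,0,1],[0.8,0,-0.7,0,1]],
])

```text
clock: 8.0
tool_pos: [0.5196, 0.0943, 0.3469]
orientation: [-179.8, 0.1, -90.1]
force: [0.6, 0.4, -0.8]
opening: 0.0266
gripper_force: 0.0
```

```bash
cat > c.py <<'E'
from h import *
S={n:ctrl.snapshot(n) for n in ('scene','top','wrist')}
for n in S: save(S[n],n+'3')
for q in 'hinge ledge bottle_mid bottle_mouth'.split():
    rs=[]
    for n in S:
        r=ctrl.spot_point(S[n],q)
        print(q,n,[(np.round(x['centre']).tolist(),round(x['p'],2)) for x in r[:2]],end=' ')
        if r and r[0]['p']>.4: rs.append(ray(S[n],r[0]['centre']))
    if len(rs)>1: X,e=tri(rs); print(np.round(X,4),e)
    else: print()
H=np.array([.5205,.3306,.037])
for th in (60,65,70,75):
    a=np.radians(th); print(th,[np.round(proj(S[n],H+[0,-.212*np.cos(a)+.029*np.sin(a),.212*np.sin(a)+.029*np.cos(a)])).tolist() for n in S],[np.round(proj(S[n],H+[x,-.196*np.cos(a),.196*np.sin(a)])).tolist() for n in ('scene','top') for x in(-.083,.083)])
cv2.imwrite('pics/m3.png',np.hstack([cv2.resize(S['scene']['color'][90:240,200:360],None,fx=2.4,fy=2.4),cv2.resize(S['wrist']['color'],(480,360))])[:,:,::-1])
E
python3 c.py
```

```text
hinge scene [([297.0, 145.0], 0.93), ([277.0, 164.0], 0.18)] hinge top [] hinge wrist [] 
ledge scene [([290.0, 93.0], 0.72)] ledge top [] ledge wrist [] 
bottle_mid scene [([280.0, 166.0], 0.77)] bottle_mid top [([204.0, 237.0], 0.61)] bottle_mid wrist [([284.0, 267.0], 0.55)] [0.5206 0.2306 0.0291] [4.4, 6.0, 3.3]
bottle_mouth scene [([289.0, 152.0], 0.78), ([316.0, 221.0], 0.38)] bottle_mouth top [] bottle_mouth wrist [([280.0, 308.0], 0.92)] [0.5245 0.2996 0.0332] [3.4, 3.4]
60 [[283.0, 102.0], [177.0, 228.0], [283.0, 370.0]] [[252.0, 106.0], [310.0, 123.0], [186.0, 267.0], [190.0, 192.0]]
65 [[286.0, 96.0], [168.0, 227.0], [284.0, 391.0]] [[254.0, 100.0], [312.0, 117.0], [178.0, 267.0], [182.0, 192.0]]
70 [[289.0, 91.0], [159.0, 227.0], [284.0, 411.0]] [[257.0, 95.0], [315.0, 112.0], [170.0, 266.0], [174.0, 191.0]]
75 [[292.0, 86.0], [150.0, 226.0], [284.0, 430.0]] [[260.0, 90.0], [318.0, 107.0], [161.0, 266.0], [166.0, 190.0]]
```

View pics/m3.png

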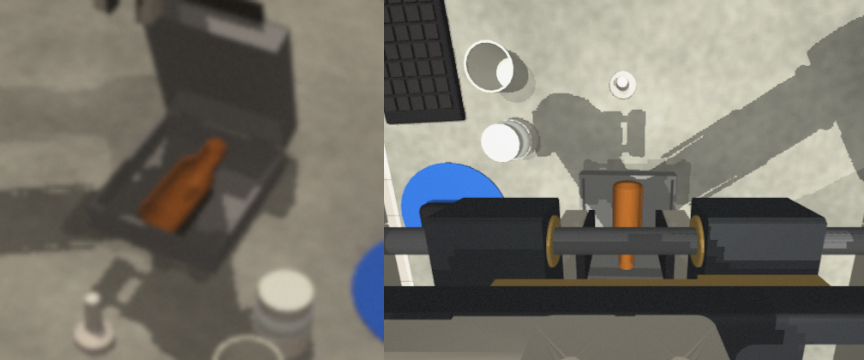

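The lid stands at about 70°, with the ledge seen at scene (290,93), which is where the 70° projection falls. The bottle lies square in the tray and the wrist view centres it on column 628 of the crop. I'll measure its axis.

```bash
python3 - <<'E'
from h import *
for n in ('wrist','scene','top'):
    S=ctrl.snapshot(n)
    r=ctrl.silhouettes(S,'bottle_mid')
    if not r: print(n,'none'); continue
    m=r[0]['mask']; ys,xs=np.nonzero(m); print(n,r[0]['p'],m.sum())
    if n=='wrist':
      for y in range(ys.min(),ys.max()+1,8):
        x=xs[ys==y]; print(y,x.min(),x.max(),np.round(atz(S,((x.min()+x.max())/2,y),.034),4))
    for q in ('bottle_mid','bottle_mouth'):
        for z in ctrl.spot_point(S,q)[:1]: print(q,np.round(atz(S,z['centre'],.034),4))
print(ctrl.get_obs()['tool_pos'])
E
```

```text
wrist 0.93 2162
212 272 288 [0.5213 0.1451 0.034 ]
220 263 298 [0.5206 0.1569 0.034 ]
228 263 298 [0.5206 0.169  0.034 ]
236 263 297 [0.5213 0.1811 0.034 ]
244 263 297 [0.5214 0.1934 0.034 ]
252 263 297 [0.5214 0.2059 0.034 ]
260 263 297 [0.5214 0.2185 0.034 ]Traceback (most recent call last):
  File "<stdin>", line 9, in <module>
    return umr_minimum(a, axis, None, out, keepdims, initial, where)
ValueError: zero-size array to reduction operation minimum which has no identity
```

Emit:
carry_out([
  [[-0.25,-0.007,0,0,1],[-0.39,-0.007,0.2,0,1],[-0.39,-0.007,0.45,0,1],[-0.39,-0.007,0.7,0,1],[-0.39,-0.007,0.9,0,1]],
])

```text
clock: 9.35
tool_pos: [0.5193, 0.1732, 0.161]
orientation: [179.9, -0.0, -90.0]
force: [0.5, 0.4, 0.6]
opening: 0.0876
gripper_force: 0.0
```

Emit:
carry_out([
  [[0,0,0.24,0,1],[0,0,0.46,0,1],[0,0,0.66,0,1],[0,0,0.76,0,1],[0,0,0.76,0,1]],
])

```text
clock: 9.85
tool_pos: [0.5192, 0.1724, 0.0091]
orientation: [179.8, -0.2, -90.1]
force: [-0.1, 0.6, 1.3]
opening: 0.0877
gripper_force: 0.0
```

Emit:
carry_out([
  [[0,0,0,0,-1],[0,0,0,0,-1],[0,0,0,0,-1],[0,0,0,0,-1],[0,0,0,0,-1]],
])

```text
clock: 10.35
tool_pos: [0.5201, 0.1734, 0.0122]
orientation: [-180.0, 0.0, -90.1]
force: [-12.6, 4.3, 5.9]
opening: 0.0531
gripper_force: 6.4
```

Emit:
carry_out([
  [[0,0,0,0,-1],[0,0,-0.03,0,-1],[0,0,-0.06,0,-1],[0,0,-0.1,0,-1],[0,0,-0.15,0,-1]],
])

```text
clock: 10.85
tool_pos: [0.5204, 0.1732, 0.0424]
orientation: [-180.0, -0.0, -90.1]
force: [0.2, 0.5, -1.5]
opening: 0.0489
gripper_force: 29.9
```

Emit:
carry_out([
  [[0,0,-0.2,0,-1],[0,0,-0.4,0,-1],[0,0,-0.6,0,-1],[0,0,-0.8,0,-1],[0,0,-1,0,-1]],
])

```text
clock: 11.35
tool_pos: [0.5197, 0.1727, 0.2442]
orientation: [-180.0, 0.0, -90.1]
force: [1.5, 0.4, -3.0]
opening: 0.0482
gripper_force: 29.9
```

```bash
cat > d.py <<'E'
from h import *
import sys
S={n:ctrl.snapshot(n) for n in ('scene','top','wrist')}
for n in S:
    for q in ('bottle_mid','bottle_mouth'):
        print(n,q,[(np.round(x['centre'],1).tolist(),round(x['p'],2)) for x in ctrl.spot_point(S[n],q)[:1]])
o=ctrl.get_obs(); T=np.array(o['tool_pos']); print(T,o['clock'],np.round(o['force'],1),np.round(o['moment'],3))
u=proj(S['scene'],T).astype(int); x0,y0=max(u[0]-75,0),max(u[1]-75,0)
cv2.imwrite('pics/%s.png'%sys.argv[1],np.hstack([cv2.resize(S['scene']['color'][y0:y0+150,x0:x0+150],(400,400)),cv2.resize(S['wrist']['color'],(400,300))[:,:] if 0 else cv2.copyMakeBorder(cv2.resize(S['wrist']['color'],(400,300)),0,100,0,0,0)])[:,:,::-1]); print(x0,y0)
E
python3 d.py b4
```

```text
scene bottle_mid [([281.7, 110.1], 0.63)]
scene bottle_mouth [([287.3, 110.5], 0.92)]
top bottle_mid []
top bottle_mouth []
wrist bottle_mid []
wrist bottle_mouth []
[0.51973937 0.17298337 0.24035244] 11.8 [-0.1 -0.3 -1.9] [ 0.039 -0.094  0.058]
194 40
```

View pics/b4.png

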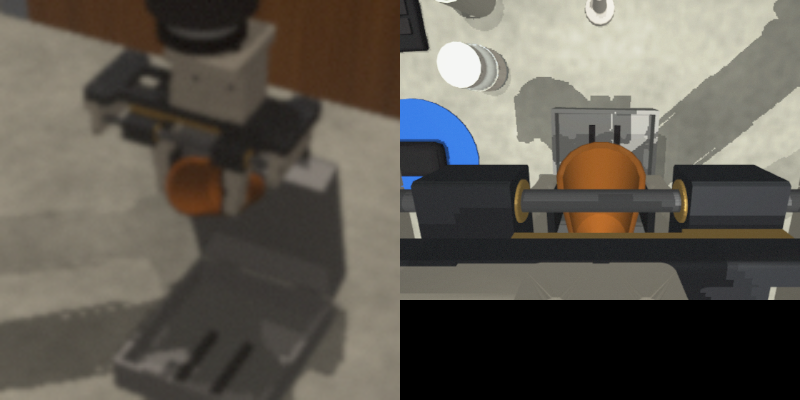

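The bottle is held firmly but stays level, because the grip friction stops it swinging. I'll go back down into the tray and see whether a wider commanded opening softens the grip enough for it to pivot.

Emit:
carry_out([
  [[0,0,0.24,0,-1],[0,0,0.48,0,-1],[0,0,0.72,0,-1],[0,0,0.96,0,-1],[0,0,0.98,0,-1]],
])

```text
clock: 12.3
tool_pos: [0.5167, 0.1709, 0.0398]
orientation: [179.5, -0.3, -90.1]
force: [-2.5, -0.4, 0.2]
opening: 0.0479
gripper_force: 29.9
```

Emit:
carry_out([
  [[0,0,0.12,0,-1],[0,0,0.12,0,-1],[0,0,0.12,0,0.12],[0,0,0.12,0,0.12],[0,0,0.12,0,0.12]],
])

```text
clock: 12.8
tool_pos: [0.5209, 0.1738, 0.0231]
orientation: [-179.9, 0.1, -90.1]
force: [-0.4, -0.2, 0.5]
opening: 0.0491
gripper_force: 0.3
```

Emit:
carry_out([
  [[0,0,0.05,0,0.3],[0,0,0.05,0,0.3],[0,0,0.05,0,0.17]],
])

```text
clock: 13.1
tool_pos: [0.5199, 0.1732, 0.0117]
orientation: [180.0, -0.0, -90.1]
force: [-6.3, 3.5, 2.3]
opening: 0.0531
gripper_force: 3.1
```

Emit:
carry_out([
  [[0,0,0,0,0.16],[0,0,0,0,0.16],[0,0,0,0,0.16]],
])

```text
clock: 13.4
tool_pos: [0.5191, 0.1733, 0.0116]
orientation: [179.9, -0.0, -90.1]
force: [-5.7, 3.0, 3.3]
opening: 0.0509
gripper_force: 18.8
```

Emit:
carry_out([
  [[0,0,0,0,0.19],[0,0,0,0,0.19],[0,0,0,0,0.19],[0,0,0,0,0.19]],
])

```text
clock: 13.8
tool_pos: [0.5193, 0.1733, 0.0116]
orientation: [179.9, -0.0, -90.1]
force: [-6.2, 2.6, 2.7]
opening: 0.0524
gripper_force: 2.8
```

Emit:
carry_out([
  [[0,0,-0.03,0,0.19],[0,0,-0.06,0,0.19],[0,0,-0.1,0,0.19],[0,0,-0.13,0,0.19],[0,0,-0.16,0,0.19]],
])

```text
clock: 14.3
tool_pos: [0.5207, 0.1735, 0.0445]
orientation: [-179.9, 0.0, -90.1]
force: [1.2, -0.1, 1.0]
opening: 0.0523
gripper_force: 0.0
```

```bash
sed -i 's/ u=proj/u=proj/' d.py; cat >> d.py <<'E'
r=ctrl.silhouettes(S['scene'],'bottle_mid')
if r:
    ys,xs=np.nonzero(r[0]['mask']); print('mask',r[0]['p'],len(xs),xs.min(),xs.max(),ys.min(),ys.max())
G=T+[0,0,.019]
for th in (0,15,30,45,60,75,90):
    a=np.radians(th); print(th,[np.round(proj(S['scene'],G+k*np.array([0,np.cos(a),-np.sin(a)])),1).tolist() for k in (-.022,.058,.138)])
E
python3 d.py b5
```

```text
scene bottle_mid [([276.7, 168.4], 0.66)]
scene bottle_mouth []
top bottle_mid [([391.4, 270.9], 0.56)]
top bottle_mouth []
wrist bottle_mid []
wrist bottle_mouth []
[0.52010006 0.17317953 0.04322535] 14.75 [-0.2  0.5 -0.6] [ 0.122 -0.057  0.005]
194 99
mask 0.86 289 258 276 163 185
0 [[265.6, 174.5], [278.6, 156.9], [290.7, 140.6]]
15 [[265.8, 172.8], [278.2, 161.4], [289.6, 151.0]]
30 [[266.1, 170.9], [277.2, 166.3], [287.2, 162.2]]
45 [[266.7, 168.8], [275.7, 171.4], [283.8, 173.6]]
60 [[267.5, 166.8], [273.8, 176.3], [279.5, 184.8]]
75 [[268.4, 165.0], [271.6, 180.8], [274.5, 195.1]]
90 [[269.4, 163.5], [269.2, 184.7], [269.1, 204.0]]
```

View pics/b5.png

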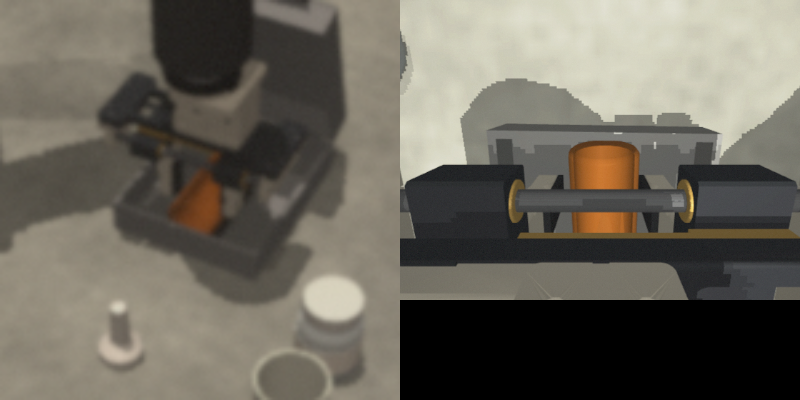

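Emit:
carry_out([
  [[0,0,0.08,0,0.3],[0,0,0.16,0,0.3],[0,0,0.16,0,0.18],[0,0,0.16,0,0.18],[0,0,0.16,0,0.18]],
])

```text
clock: 15.3
tool_pos: [0.5191, 0.1727, 0.0114]
orientation: [179.9, -0.1, -90.1]
force: [-3.4, -0.6, -5.8]
opening: 0.0516
gripper_force: 3.9
```

Emit:
carry_out([
  [[0,0,-0.03,0,0.18],[0,0,-0.06,0,0.18],[0,0,-0.1,0,0.18],[0,0,-0.15,0,0.18],[0,0,-0.2,0,0.18]],
])

```text
clock: 15.8
tool_pos: [0.5208, 0.1736, 0.0531]
orientation: [-179.9, 0.0, -90.1]
force: [0.8, 0.1, 0.0]
opening: 0.0519
gripper_force: 0.0
```

Emit:
carry_out([
  [[0,0,0.1,0,0.3],[0,0,0.205,0,0.3],[0,0,0.205,0,0.16],[0,0,0.205,0,0.16],[0,0,0.205,0,0.16]],
])

```text
clock: 16.3
tool_pos: [0.5191, 0.1726, 0.0104]
orientation: [179.9, -0.1, -90.1]
force: [-3.1, -0.6, -10.2]
opening: 0.051
gripper_force: 24.0
```

Emit:
carry_out([
  [[0,0,-0.03,0,0.16],[0,0,-0.06,0,0.16],[0,0,-0.1,0,0.16],[0,0,-0.15,0,0.16],[0,0,-0.2,0,0.16]],
])

```text
clock: 16.8
tool_pos: [0.521, 0.1738, 0.0524]
orientation: [-179.9, 0.1, -90.0]
force: [0.4, -0.7, -0.0]
opening: 0.0507
gripper_force: 0.0
```

Emit:
carry_out([
  [[0,0,0.1,0,0.3],[0,0,0.182,0,0.3],[0,0,0.182,0,-1],[0,0,0.182,0,-1],[0,0,0.182,0,-1]],
])

```text
clock: 17.3
tool_pos: [0.5204, 0.1734, 0.0151]
orientation: [-180.0, 0.0, -90.1]
force: [-0.9, -0.7, 0.6]
opening: 0.0494
gripper_force: 29.9
```

Emit:
carry_out([
  [[0,0,0,0,-1],[0,0,-0.02,0,-1],[-0.03,0,-0.02,0,-1],[-0.06,0,-0.02,0,-1],[-0.06,0,-0.02,0,-1]],
])

```text
clock: 17.8
tool_pos: [0.5207, 0.1864, 0.0183]
orientation: [-180.0, 0.0, -90.0]
force: [-0.5, 0.5, -1.9]
opening: 0.049
gripper_force: 29.9
```

Next I'll move on in +y until the mouth meets the hinge-side wall.

Emit:
carry_out([
  [[-0.02,0,0,0,-1],[-0.03,0,0,0,-1],[-0.03,0,0,0,-1]],
])

```text
clock: 18.1
tool_pos: [0.5195, 0.19, 0.0176]
orientation: [179.9, -0.1, -90.1]
force: [1.4, -5.5, -0.6]
opening: 0.0493
gripper_force: 29.7
```

Emit:
carry_out([
  [[-0.02,0,0,0,-1],[-0.03,0,0,0,-1],[-0.03,0,0,0,-1]],
])

```text
clock: 18.4
tool_pos: [0.5165, 0.1908, 0.0162]
orientation: [179.5, -0.6, -90.2]
force: [2.3, -22.5, -1.5]
opening: 0.049
gripper_force: 29.3
```

Emit:
carry_out([
  [[0.017,0,-0.06,0,-1],[0.01,0,-0.118,0,-1],[-0.003,0,-0.176,0,-1],[-0.02,0,-0.232,0,-1],[-0.043,0,-0.288,0,-1]],
])

```text
clock: 18.9
tool_pos: [0.5201, 0.2053, 0.0766]
orientation: [180.0, -0.1, -90.1]
force: [0.7, -3.8, -0.2]
opening: 0.0489
gripper_force: 29.8
```

```bash
python3 d.py b6
```

```text
scene bottle_mid [([282.7, 148.5], 0.71)]
scene bottle_mouth [([289.0, 143.4], 0.84)]
top bottle_mid [([387.6, 234.7], 0.54)]
top bottle_mouth []
wrist bottle_mid []
wrist bottle_mouth []
[0.52009111 0.20515148 0.07598689] 19.35 [ 1.1 -7.   1.5] [-2.326 -0.3   -0.128]
199 83
mask 0.73 327 262 291 145 165
0 [[271.0, 158.3], [283.9, 141.3], [295.8, 125.5]]
15 [[271.2, 156.6], [283.4, 145.9], [294.6, 136.1]]
30 [[271.6, 154.6], [282.4, 150.9], [292.1, 147.5]]
45 [[272.2, 152.5], [280.9, 156.0], [288.7, 159.1]]
60 [[272.9, 150.5], [279.0, 161.0], [284.4, 170.3]]
75 [[273.8, 148.7], [276.8, 165.5], [279.4, 180.5]]
90 [[274.8, 147.3], [274.4, 169.2], [274.1, 189.3]]
```

View pics/b6.png

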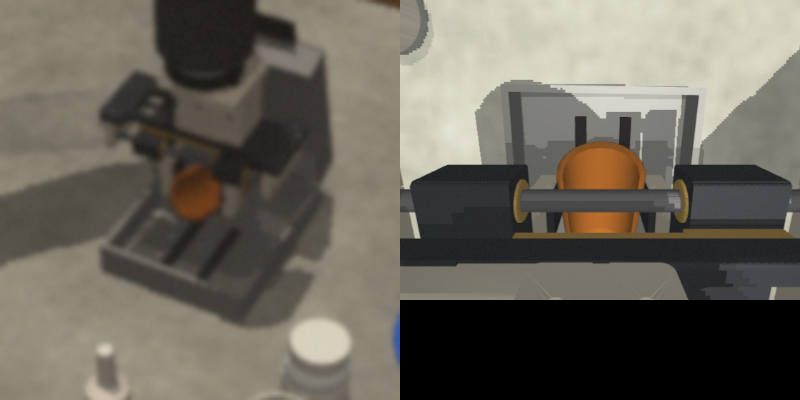

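Emit:
carry_out([
  [[-0.028,0,-0.052,0,-1],[-0.06,0,-0.1,0,-1],[-0.098,0,-0.145,0,-1],[-0.098,0,-0.145,0,-1]],
])

```text
clock: 19.8
tool_pos: [0.5206, 0.2252, 0.1065]
orientation: [-179.9, -0.1, -90.0]
force: [-0.3, -9.3, 4.3]
opening: 0.0488
gripper_force: 29.5
```

```bash
python3 d.py b7 | grep -v -e top -e wrist
```

```text
scene bottle_mid [([286.2, 142.8], 0.79)]
scene bottle_mouth [([290.6, 145.8], 0.6)]
[0.52022983 0.2243284  0.10533968] 20.25 [ 0.4 -8.7  4. ] [-3.031 -0.194 -0.054]
202 71
mask 0.93 363 266 296 132 152
0 [[274.4, 145.8], [287.2, 129.1], [299.1, 113.6]]
15 [[274.5, 144.0], [286.7, 133.8], [297.8, 124.5]]
30 [[274.9, 141.9], [285.7, 138.9], [295.3, 136.2]]
45 [[275.5, 139.8], [284.1, 144.1], [291.8, 147.9]]
60 [[276.3, 137.8], [282.2, 149.1], [287.5, 159.1]]
75 [[277.2, 136.0], [280.0, 153.6], [282.5, 169.4]]
90 [[278.2, 134.6], [277.6, 157.3], [277.1, 178.0]]
```

The bottle is tilted about 42° mouth down. I'll withdraw along its axis, then finish the turn against the outside of the case's front wall.

Emit:
carry_out([
  [[0.12,0,-0.1,0,-1],[0.25,0,-0.22,0,-1],[0.4,0,-0.35,0,-1],[0.6,0,-0.4,0,-1],[0.8,0,-0.4,0,-1]],
])

```text
clock: 20.8
tool_pos: [0.5215, 0.0656, 0.1872]
orientation: [-179.7, 0.1, -90.0]
force: [-0.0, -0.6, -2.0]
opening: 0.0486
gripper_force: 29.9
```

Emit:
carry_out([
  [[0.15,0,0,0,-1],[0.28,0,0,0,-1],[0.28,0,0.2,0,-1],[0.28,0,0.35,0,-1],[0.28,0,0.42,0,-1]],
])

```text
clock: 21.3
tool_pos: [0.5189, 0.0094, 0.0985]
orientation: [179.9, 0.0, -90.1]
force: [0.1, -0.1, -0.8]
opening: 0.0489
gripper_force: 29.9
```

```bash
python3 d.py b8 | grep -v -e wrist
```

```text
scene bottle_mid [([250.0, 190.5], 0.74)]
scene bottle_mouth [([258.7, 190.7], 0.93)]
top bottle_mid []
top bottle_mouth []
[0.52074507 0.00989774 0.10181235] 21.75 [-0.6  0.2 -1.8] [ 0.071 -0.054  0.005]
164 123
mask 0.81 382 224 259 186 206
0 [[234.8, 198.8], [250.7, 178.0], [265.3, 159.0]]
15 [[234.8, 196.9], [250.4, 182.8], [264.5, 170.2]]
30 [[235.2, 194.8], [249.5, 188.2], [262.2, 182.4]]
45 [[235.8, 192.5], [247.9, 193.8], [258.5, 195.0]]
60 [[236.7, 190.3], [245.7, 199.4], [253.7, 207.5]]
75 [[237.8, 188.2], [243.2, 204.6], [248.0, 219.1]]
90 [[238.9, 186.5], [240.3, 209.0], [241.6, 229.4]]
```

Emit:
carry_out([
  [[-0.02,0,0.07,0,-1],[-0.06,0,0.07,0,-1],[-0.1,0,0.025,0,-1],[-0.145,0,-0.023,0,-1],[-0.19,0,-0.065,0,-1]],
])

```text
clock: 22.3
tool_pos: [0.5208, 0.0485, 0.1156]
orientation: [-179.9, 0.0, -90.0]
force: [1.6, -1.0, -1.7]
opening: 0.0487
gripper_force: 29.7
```

Emit:
carry_out([
  [[-0.045,0,-0.04,0,-1],[-0.09,0,-0.072,0,-1],[-0.09,0,-0.072,0,-1]],
])

```text
clock: 22.6
tool_pos: [0.5208, 0.0668, 0.1296]
orientation: [-179.9, 0.0, -90.0]
force: [0.4, -2.0, -1.8]
opening: 0.0488
gripper_force: 29.5
```

```bash
python3 d.py b9 | grep -v -e wrist
```

```text
scene bottle_mid [([254.8, 181.0], 0.79)]
scene bottle_mouth [([259.5, 191.0], 0.81)]
top bottle_mid []
top bottle_mouth []
[0.52001915 0.06529253 0.12784861] 23.05 [ 1.  -1.2 -0.3] [-0.185 -0.161  0.016]
174 101
mask 0.94 542 238 264 161 194
0 [[245.3, 176.5], [260.6, 156.9], [274.6, 138.9]]
15 [[245.4, 174.6], [260.3, 161.8], [273.6, 150.4]]
30 [[245.8, 172.4], [259.3, 167.3], [271.2, 162.7]]
45 [[246.4, 170.2], [257.7, 172.9], [267.6, 175.3]]
60 [[247.3, 167.9], [255.5, 178.4], [262.8, 187.6]]
75 [[248.3, 165.9], [253.0, 183.4], [257.2, 199.0]]
90 [[249.4, 164.3], [250.2, 187.7], [251.0, 208.8]]
```

The bottle now sits at about 65°, matching the peg's lean. I'll lift it and carry it towards the stand.

Emit:
carry_out([
  [[0.05,0,-0.15,0,-1],[0.1,0,-0.35,0,-1],[0.1,0,-0.6,0,-1],[0.1,0,-0.85,0,-1],[0.25,0,-0.92,0,-1]],
])

```text
clock: 23.6
tool_pos: [0.5225, 0.017, 0.3182]
orientation: [-179.5, 0.1, -89.9]
force: [0.2, -0.5, -0.5]
opening: 0.0486
gripper_force: 29.6
```

Emit:
carry_out([
  [[0.2,0,0,-0.0244,-1],[0.4,0,0,-0.0244,-1],[0.6,0,0,-0.0244,-1],[0.8,0,0,-0.0244,-1],[0.8,0,0,-0.0244,-1]],
])

```text
clock: 24.1
tool_pos: [0.5193, -0.1481, 0.3117]
orientation: [179.9, -0.0, -81.5]
force: [-0.7, -0.1, -1.9]
opening: 0.0487
gripper_force: 29.6
```

```bash
cat > e.py <<'E'
from h import *
S={n:ctrl.snapshot(n) for n in ('scene','top','wrist')}
for n in S: save(S[n],n+'10')
for q in 'peg_foot push_plate bottle_mid bottle_mouth spinner_mid'.split():
    rs=[]
    for n in S:
        r=ctrl.spot_point(S[n],q)
        print(q,n,[(np.round(x['centre'],1).tolist(),round(x['p'],2)) for x in r[:2]],end=' ')
        if r and r[0]['p']>.4: rs.append(ray(S[n],r[0]['centre']))
    if len(rs)>1: X,e=tri(rs); print(np.round(X,4),e)
    else: print()
print(ctrl.get_obs()['tool_pos'])
for n in ('top',):
    for q,z in (('peg_foot',.073),('push_plate',.043)):
        for r in ctrl.spot_point(S[n],q)[:1]: print(n,q,np.round(atz(S[n],r['centre'],z),4))
cv2.imwrite('pics/m10.png',np.hstack([cv2.resize(S['scene']['color'][200:350,110:270],(400,375)),cv2.resize(S['top']['color'][175:295,325:440],(391,375),0,0,0,2)])[:,:,::-1])
E
python3 e.py
```

```text
peg_foot scene [([185.9, 286.2], 0.62)] peg_foot top [] peg_foot wrist [([287.6, 91.5], 0.73)] [ 0.5304 -0.25    0.0757] [2.0, 2.0]
push_plate scene [([145.0, 282.2], 0.65)] push_plate top [([391.7, 270.8], 0.51)] push_plate wrist [([365.2, 94.1], 0.71)] [ 0.436  -0.2671  0.05  ] [3.8, 1.4, 3.0]
bottle_mid scene [([200.9, 185.6], 0.91)] bottle_mid top [] bottle_mid wrist [] 
bottle_mouth scene [([209.5, 194.5], 0.91)] bottle_mouth top [] bottle_mouth wrist [] 
spinner_mid scene [([239.2, 219.0], 0.83)] spinner_mid top [] spinner_mid wrist [] 
[ 0.51991034 -0.1444707   0.31217493]
top push_plate [ 0.4373 -0.2693  0.043 ]
```

View pics/m10.png

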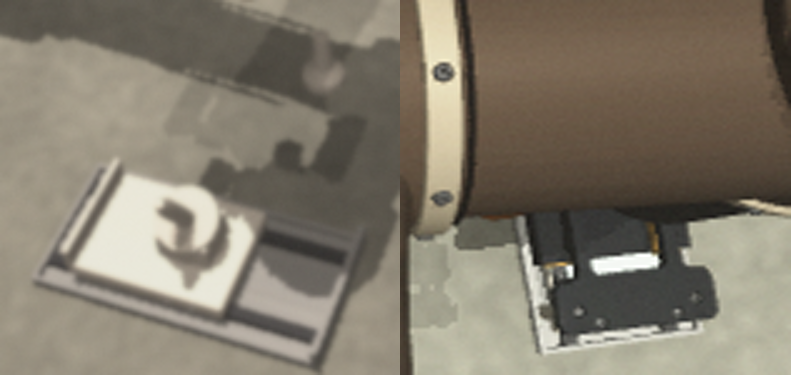

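The scene crop shows the peg and seat at crop (187,222), with the carriage still at the front. The fit has little slack, so I'll overlay a peg model on three pictures and refine the foot.

```bash
cat > f.py <<'E'
from h import *
W=ctrl.snapshot('wrist'); Sc=ctrl.snapshot('scene'); Tp=ctrl.snapshot('top'); Tp['color']=cv2.imread('pics/top0.png')[:,:,::-1]
def model(F,psi):
    p=np.radians(psi);l=np.radians(25);x=np.array([np.cos(p),np.sin(p),0]);y=np.array([-np.sin(p),np.cos(p),0]);z=np.cos(l)*np.array([0,0,1.])-np.sin(l)*y
    yy=np.cross(z,x); an=np.linspace(0,2*np.pi,41)
    return [[F+.029*(np.cos(a)*x+np.sin(a)*yy) for a in an],[F+.076*z+.004*(np.cos(a)*x+np.sin(a)*yy) for a in an],[F,F+.076*z]]
F=np.array([.5325,-.252,.073]); out=[]
for S,c in ((W,(287,95)),(Tp,(390,238)),(Sc,(188,280))):
    x0,y0=c[0]-28,c[1]-33; k=9.5
    im=np.ascontiguousarray(cv2.resize(S['color'][max(y0,0):y0+66,x0:x0+56],(266,314),interpolation=2)); k=266/56
    im2=im.copy()
    for c in model(F,8.8): cv2.polylines(im2,[np.int32([(proj(S,X)-[x0,max(y0,0)]+.5)*k for X in c])],False,(255,0,0),1)
    out.append(np.vstack([im[:280],im2[:280]])); print(x0,y0,k,[np.round(proj(S,c[-1]),1).tolist() for c in model(F,8.8)[2:]],np.round(proj(S,F),1))
cv2.imwrite('pics/ov.png',np.hstack(out)[:,:,::-1])
E
python3 f.py
```

```text
259 62 4.75 [[286.1, 43.2]] [285.2  89.9]
362 205 4.75 [[408.9, 229.0]] [387.5 233.3]
160 247 4.75 [[174.2, 282.3]] [185.4 288.1]
```

View pics/ov.png

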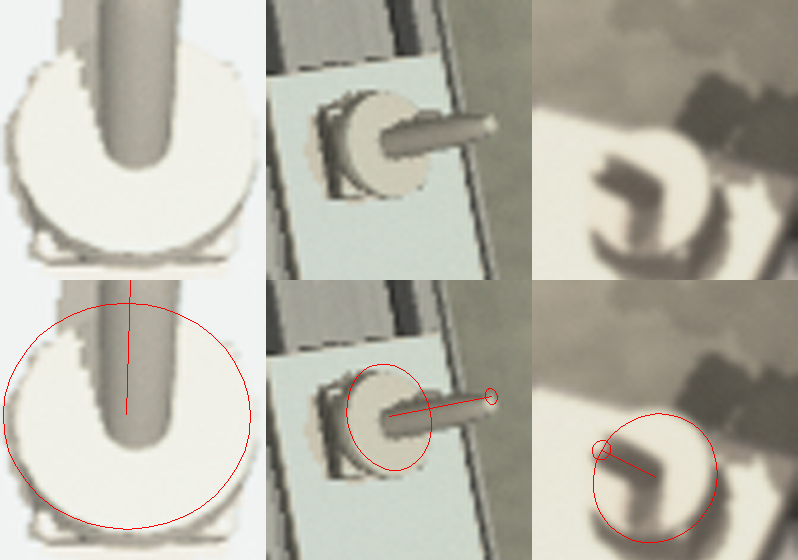

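The overlay matches the pictures to within about 3 mm, and the foot lands near (0.5305, −0.2513, 0.0735). Now I'll measure the bottle's lean and compute the moves.

```bash
cat > g.py <<'E'
from h import *
from scipy.optimize import minimize_scalar
S=ctrl.snapshot('scene'); o=ctrl.get_obs(); T=np.array(o['tool_pos']); yaw=o['orientation'][2]; p=np.radians(yaw+90)
m=np.array([-np.sin(p),np.cos(p),0]); G=T+[0,0,.019]
d=lambda a:m*np.cos(a)+np.array([0,0,-np.sin(a)])
spots={q:ctrl.spot_point(S,q)[0] for q in ('bottle_mid','bottle_mouth')}
for q,k in (('bottle_mid',.056),('bottle_mouth',.136)):
    f=minimize_scalar(lambda t:np.linalg.norm(proj(S,G+k*d(np.radians(t)))-spots[q]['centre']),bounds=(20,100),method='bounded'); print(q,f.x,f.fun)
mk=ctrl.silhouettes(S,'bottle_mid')[0]['mask']; ys,xs=np.nonzero(mk)
# silhouette fit over angle
def sil(t):
    a=np.radians(t); e=d(a); im=np.zeros(mk.shape,np.uint8); pts=[]
    u=np.array([np.cos(p),np.sin(p),0]); v=np.cross(e,u)
    def ring(s,r): return [proj(S,G+s*e+r*(np.cos(b)*u+np.sin(b)*v)) for b in np.linspace(0,6.28,24)]
    for A in ((ring(-.024,.026)+ring(.074,.026)),(ring(.074,.026)+ring(.096,.0145)),(ring(.096,.0145)+ring(.136,.0145))):
        cv2.fillConvexPoly(im,cv2.convexHull(np.int32(np.round(A))),1)
    return im>0
for t in range(50,86,5):
    s=sil(t); print(t,'mask outside model',(mk&~s).sum(),'model-mask low part',(s&~mk).sum(),mk.sum())
F=np.array([.5305,-.2513,.0735]); ps=np.radians(9); y=np.array([-np.sin(ps),np.cos(ps),0]); z=np.cos(np.radians(25))*np.array([0,0,1.])-np.sin(np.radians(25))*y
print('T',T,yaw,'zpeg',z)
for dd in (.095,.06,.03,0): print(dd,'TCP with bottle on peg line',np.round(F+(dd+.136)*z-[0,0,.019],4))
for t in (60,65,70): print(t,'TCP w. mouth at .09',np.round(F+.09*z-.136*d(np.radians(t))-[0,0,.019],4))
E
python3 g.py
```

```text
bottle_mid 72.52684904526724 0.34332293440402456
bottle_mouth 64.67742972354297 0.8059794257782549
50 mask outside model 317 model-mask low part 523 962
55 mask outside model 266 model-mask low part 479 962
60 mask outside model 180 model-mask low part 458 962
65 mask outside model 79 model-mask low part 440 962
70 mask outside model 65 model-mask low part 493 962
75 mask outside model 72 model-mask low part 591 962
80 mask outside model 91 model-mask low part 707 962
85 mask outside model 119 model-mask low part 793 962
T [ 0.51989711 -0.14451482  0.31214066] -81.28474250548508 zpeg [ 0.06611206 -0.41741513  0.90630779]
0.095 TCP with bottle on peg line [ 0.5458 -0.3477  0.2639]
0.06 TCP with bottle on peg line [ 0.5435 -0.3331  0.2321]
0.03 TCP with bottle on peg line [ 0.5415 -0.3206  0.2049]
0 TCP with bottle on peg line [ 0.5395 -0.3081  0.1778]
60 TCP w. mouth at .09 [ 0.5468 -0.3561  0.2538]
65 TCP w. mouth at .09 [ 0.5452 -0.3457  0.2593]
70 TCP w. mouth at .09 [ 0.5435 -0.3348  0.2639]
```

Emit:
carry_out([
  [[0.25,0.005,0,0,-1],[0.5,0.01,0,0,-1],[0.75,0.015,0,0,-1],[0.95,0.02,0,0,-1],[0.95,0.02,0,0,-1]],
])

```text
clock: 25.95
tool_pos: [0.5445, -0.3372, 0.3105]
orientation: [179.9, 0.0, -81.5]
force: [0.6, 0.4, -1.9]
opening: 0.0488
gripper_force: 29.6
```

Emit:
carry_out([
  [[0.1,0.003,0,0,-1],[0.19,0.006,0,0,-1],[0.19,0.006,0,0,-1],[0.19,0.006,0,0,-1]],
])

```text
clock: 26.35
tool_pos: [0.5493, -0.3708, 0.3118]
orientation: [180.0, 0.0, -81.3]
force: [0.1, 0.1, -1.9]
opening: 0.0486
gripper_force: 29.6
```

```bash
python3 - <<'E'
from h import *
o=ctrl.get_obs(); print(o['tool_pos'],o['orientation'],o['force'])
E
python3 g.py | head -11
```

```text
[ 0.54931039 -0.37080537  0.31179377] [ 1.79975670e+02  2.36730541e-02 -8.13147726e+01] [ 0.05102865  0.08084737 -1.91421254]
bottle_mid 66.8010868337721 2.2689516450735576
bottle_mouth 65.38155763927972 2.3936338094841814
50 mask outside model 293 model-mask low part 1354 800
55 mask outside model 282 model-mask low part 1324 800
60 mask outside model 238 model-mask low part 1258 800
65 mask outside model 154 model-mask low part 1182 800
70 mask outside model 132 model-mask low part 1206 800
75 mask outside model 152 model-mask low part 1295 800
80 mask outside model 157 model-mask low part 1381 800
85 mask outside model 169 model-mask low part 1513 800
T [ 0.54931602 -0.37044229  0.31200809] -81.28370409097462 zpeg [ 0.06611206 -0.41741513  0.90630779]
```

Emit:
carry_out([
  [[-0.04,0,0.085,0,-1],[-0.09,0,0.193,0,-1],[-0.144,0,0.308,0,-1],[-0.165,0,0.353,0,-1],[-0.186,0,0.399,0,-1]],
])

```text
clock: 27.05
tool_pos: [0.5439, -0.3335, 0.2325]
orientation: [-180.0, -0.0, -81.2]
force: [1.1, -0.8, -1.0]
opening: 0.0485
gripper_force: 29.6
```

Emit:
carry_out([
  [[-0.01,0,0.022,0,-1],[-0.02,0,0.044,0,-1],[-0.03,0,0.066,0,-1],[-0.03,0,0.066,0,-1]],
])

```text
clock: 27.45
tool_pos: [0.5427, -0.3278, 0.2189]
orientation: [180.0, 0.0, -81.3]
force: [-0.3, -1.2, -1.6]
opening: 0.0489
gripper_force: 29.6
```

```bash
python3 d.py b11 | grep -v -e wrist
```

```text
scene bottle_mid [([165.1, 278.2], 0.57)]
scene bottle_mouth [([176.6, 282.7], 0.74)]
top bottle_mid []
top bottle_mouth []
[ 0.5428153  -0.32798634  0.21926448] 27.9 [-0.2  0.4 -2.2] [ 0.035 -0.07  -0.087]
81 203
mask 0.59 692 135 182 261 294
0 [[147.0, 281.4], [173.2, 248.9], [196.7, 219.9]]
15 [[146.6, 279.3], [173.8, 254.5], [197.4, 233.1]]
30 [[146.8, 276.6], [173.1, 261.2], [195.5, 248.1]]
45 [[147.6, 273.6], [171.3, 268.5], [191.3, 264.1]]
60 [[148.8, 270.5], [168.4, 275.9], [184.9, 280.5]]
75 [[150.4, 267.5], [164.5, 283.2], [176.6, 296.6]]
90 [[152.3, 264.9], [160.0, 289.8], [166.7, 311.6]]
```

Emit:
carry_out([
  [[-0.013,0,0.028,0,-1],[-0.026,0,0.055,0,-1],[-0.039,0,0.083,0,-1],[-0.052,0,0.11,0,-1],[-0.063,0,0.136,0,-1]],
])

```text
clock: 28.45
tool_pos: [0.5407, -0.3152, 0.1913]
orientation: [180.0, 0.0, -81.3]
force: [-0.1, -0.0, -2.5]
opening: 0.0489
gripper_force: 29.6
```

Emit:
carry_out([
  [[-0.01,0,0.022,0,-1],[-0.018,0,0.04,0,-1],[-0.018,0,0.04,0,-1]],
])

```text
clock: 28.75
tool_pos: [0.54, -0.3116, 0.1834]
orientation: [180.0, 0.0, -81.3]
force: [0.8, 0.1, -0.8]
opening: 0.0486
gripper_force: 29.6
```

Emit:
carry_out([
  [[-0.006,0,0.014,0,-1],[-0.006,0,0.014,0,-1]],
])

```text
clock: 28.95
tool_pos: [0.5401, -0.3107, 0.181]
orientation: [180.0, 0.0, -81.3]
force: [0.3, 0.4, -1.9]
opening: 0.0485
gripper_force: 29.6
```

Emit:
carry_out([
  [[-0.006,0,0.014,0,-1],[-0.006,0,0.014,0,-1]],
])

```text
clock: 29.15
tool_pos: [0.5398, -0.3094, 0.178]
orientation: [180.0, 0.0, -81.3]
force: [-0.4, 0.4, -0.4]
opening: 0.0487
gripper_force: 29.6
```

Emit:
carry_out([
  [[-0.006,0,0.014,0,-1],[-0.006,0,0.014,0,-1]],
])

```text
clock: 29.35
tool_pos: [0.5404, -0.3097, 0.1772]
orientation: [-179.9, -0.2, -81.2]
force: [-1.4, -3.4, 6.4]
opening: 0.049
gripper_force: 29.5
```

Emit:
carry_out([
  [[-0.006,0,0.014,0,-1],[-0.006,0,0.014,0,-1]],
])

```text
clock: 29.55
tool_pos: [0.5416, -0.31, 0.1767]
orientation: [-179.8, -0.4, -81.2]
force: [-1.1, -5.8, 13.9]
opening: 0.0486
gripper_force: 29.3
```

```bash
python3 d.py b12 | grep -e scene -e '^\[' -e mask
```

```text
scene bottle_mid [([171.6, 283.1], 0.69)]
scene bottle_mouth [([183.9, 286.7], 0.85)]
[ 0.54153079 -0.30986531  0.17679479] 30.0 [-1.  -5.9 14.2] [-2.121  0.764  0.081]
mask 0.66 626 145 190 267 298
```

Contact came exactly where the seat was predicted, and the reaction points along the peg. I'll relieve the push and open.

Emit:
carry_out([
  [[0.008,0,-0.018,0,-1],[0.008,0,-0.018,0,0.18],[0.008,0,-0.018,0,0.3],[0.008,0,-0.018,0,1],[0.008,0,-0.018,0,1]],
])

```text
clock: 30.55
tool_pos: [0.5398, -0.3086, 0.176]
orientation: [180.0, 0.0, -81.3]
force: [0.3, 0.7, 0.5]
opening: 0.0672
gripper_force: 0.0
```

Emit:
carry_out([
  [[0,0,0,0,1],[0,0,0,0,1],[0,0,-0.1,0,1],[0,0,-0.3,0,1],[0,0,-0.5,0,1]],
])

```text
clock: 31.05
tool_pos: [0.5393, -0.3086, 0.2769]
orientation: [179.9, 0.0, -81.3]
force: [0.4, 0.1, 0.5]
opening: 0.0873
gripper_force: 0.0
```

```bash
cat > k.py <<'E'
from h import *
S=ctrl.snapshot('scene'); W=ctrl.snapshot('wrist')
F=np.array([.5305,-.2513,.0735]); ps=np.radians(9); y=np.array([-np.sin(ps),np.cos(ps),0]); z=np.cos(np.radians(25))*np.array([0,0,1.])-np.sin(np.radians(25))*y
for s in (0,.08):
  Fx=F+s*np.array([np.cos(ps),np.sin(ps),0])
  print(s,[np.round(proj(C,Fx+k*z),1).tolist() for C in (S,W) for k in (0,.08)],np.round(proj(S,Fx+[-.0968,-.0153,-.03]),1))
for C in (S,W): print([(q,np.round(x['centre'],1).tolist(),round(x['p'],2)) for q in ('bottle_mouth','bottle_mid','peg_foot','push_plate') for x in ctrl.spot_point(C,q)[:1]])
print(ctrl.get_obs()['tool_pos'],ctrl.get_obs()['clock'])
E
python3 k.py
```

```text
0 [[184.8, 287.4], [172.9, 281.2], [285.1, 242.4], [285.4, 233.0]] [146.6 283.1]
0.08 [[219.4, 297.4], [210.1, 291.9], [216.1, 242.5], [199.0, 233.2]] [179.1 292.7]
[('bottle_mouth', [182.2, 287.3], 0.9), ('bottle_mid', [172.6, 285.0], 0.68), ('peg_foot', [186.0, 283.9], 0.81), ('push_plate', [144.8, 282.1], 0.86)]
[('peg_foot', [287.3, 241.2], 0.66), ('push_plate', [362.1, 235.4], 0.83)]
[ 0.5394925  -0.30865988  0.27525948] 31.55
```

The bottle stays seated on the peg after release. Next I'll turn the wrist a quarter turn and go behind the push plate.

Emit:
carry_out([
  [[-0.07,0.16,-0.05,0.25,-1],[-0.15,0.34,-0.05,0.25,-1],[-0.22,0.5,-0.05,0.25,-1],[-0.288,0.636,-0.05,0.25,-1],[-0.288,0.636,-0.05,0.25,-1]],
])

```text
clock: 32.05
tool_pos: [0.4023, -0.2703, 0.2868]
orientation: [-180.0, 0.0, -124.6]
force: [1.1, -0.6, 1.9]
opening: 0.0533
gripper_force: 0.0
```

Emit:
carry_out([
  [[0,0,0,0.131,-1],[0,0,0,0.131,-1],[0,0,0,0.131,-1],[0,0,0,0.131,-1],[0,0,0,0.131,-1]],
])

```text
clock: 32.55
tool_pos: [0.4052, -0.2711, 0.2859]
orientation: [180.0, -0.0, -167.6]
force: [-0.1, 1.7, -0.0]
opening: 0.013
gripper_force: 0.0
```

Emit:
carry_out([
  [[0,0,0.2,0.0094,-1],[0,0,0.4,0.0094,-1],[0,0,0.6,0.0094,-1],[0,0,0.8,0.0094,-1],[0,0,1,0.0094,-1]],
])

```text
clock: 33.05
tool_pos: [0.4051, -0.2711, 0.0849]
orientation: [-180.0, 0.0, -170.6]
force: [2.4, -0.2, -0.7]
opening: 0.0006
gripper_force: 0.0
```

Emit:
carry_out([
  [[0,0,0.14,0,-1],[0,0,0.28,0,-1],[0,0,0.28,0,-1]],
])

```text
clock: 33.35
tool_pos: [0.4025, -0.2704, 0.027]
orientation: [179.8, -0.4, -170.6]
force: [-1.6, -0.1, -0.6]
opening: 0.0005
gripper_force: 0.0
```

Emit:
carry_out([
  [[-0.02,0,0,0,-1],[-0.045,0,0,0,-1],[-0.07,0,0,0,-1],[-0.09,0,0,0,-1],[-0.11,0,0,0,-1]],
])

```text
clock: 33.85
tool_pos: [0.4271, -0.2675, 0.031]
orientation: [-180.0, -0.0, -170.6]
force: [-2.8, -1.5, 2.2]
opening: 0.0002
gripper_force: 1.6
```

Emit:
carry_out([
  [[-0.02,0,0,0,-1],[-0.045,0,0,0,-1],[-0.07,0,0,0,-1],[-0.1,0,0,0,-1],[-0.13,0,0,0,-1]],
])

```text
clock: 34.35
tool_pos: [0.4532, -0.2631, 0.0303]
orientation: [180.0, -0.0, -170.6]
force: [-2.7, -0.2, 3.8]
opening: 0.0005
gripper_force: 1.6
```

Emit:
carry_out([
  [[-0.03,0,0,0,-1],[-0.06,0,0,0,-1],[-0.09,0,0,0,-1],[-0.12,0,0,0,-1],[-0.15,0,0,0,-1]],
])

```text
clock: 34.85
tool_pos: [0.4827, -0.2583, 0.0303]
orientation: [180.0, -0.0, -170.6]
force: [-3.8, -0.7, 2.2]
opening: 0.0004
gripper_force: 1.6
```

Emit:
carry_out([
  [[-0.03,0,0,0,-1],[-0.055,0,0,0,-1],[-0.08,0,0,0,-1],[-0.1,0,0,0,-1],[-0.11,0,0,0,-1]],
])

```text
clock: 35.35
tool_pos: [0.5, -0.2552, 0.0301]
orientation: [179.9, -0.5, -170.6]
force: [-18.9, -6.1, 16.8]
opening: 0.0005
gripper_force: 10.0
```

Emit:
carry_out([
  [[-0.01,0,0,0,-1],[-0.02,0,0,0,-1],[-0.02,0,0,0,-1]],
])

```text
clock: 35.65
tool_pos: [0.5, -0.2552, 0.0301]
orientation: [179.8, -0.8, -170.7]
force: [-25.8, -7.1, 21.3]
opening: 0.0008
gripper_force: 13.3
```

Hard stop reached at 26 N. I'll back off, rise and check.

Emit:
carry_out([
  [[0.03,0,0,0,-1],[0.1,0,0,0,-1],[0.3,0,0,0,-1],[0.4,0,-0.2,0,-1],[0.4,0,-0.5,0,-1]],
])

```text
clock: 36.15
tool_pos: [0.4251, -0.2667, 0.1193]
orientation: [179.9, -0.3, -170.7]
force: [2.8, -0.2, -0.1]
opening: 0.0003
gripper_force: 0.0
```

Emit:
carry_out([
  [[0,0,-0.25,0,-1],[0,0,-0.5,0,-1],[0,0,-0.5,0,-1],[0,0,-0.5,0,-1]],
])

```text
clock: 36.55
tool_pos: [0.4302, -0.2672, 0.222]
orientation: [-179.9, 0.3, -170.6]
force: [-0.2, -0.0, -0.8]
opening: 0.0004
gripper_force: 0.0
```

```bash
cat >> k.py <<'E'
T=ctrl.snapshot('top')
for q in ('ledge','hinge','jar_mid','beaker_mid','spinner_mid'):
    print(q,[(np.round(x['centre'],1).tolist(),round(x['p'],2)) for C in (S,T) for x in ctrl.spot_point(C,q)[:1]])
E
python3 k.py
```

```text
0 [[184.8, 287.4], [172.9, 281.2], [281.2, 300.2], [238.5, 345.6]] [146.6 283.1]
0.08 [[219.4, 297.4], [210.1, 291.9], [280.7, 368.6], [240.9, 427.6]] [179.1 292.7]
[('bottle_mouth', [218.3, 299.8], 0.57), ('bottle_mid', [291.3, 89.8], 0.69), ('peg_foot', [216.7, 298.4], 0.59), ('push_plate', [177.4, 291.7], 0.9)]
[]
[ 0.42897455 -0.2671819   0.21985478] 37.05
ledge [([289.6, 93.8], 0.7), ([155.9, 227.0], 0.79)]
hinge [([293.0, 140.6], 0.82)]
jar_mid [([319.5, 219.3], 0.75), ([263.0, 169.0], 0.59)]
beaker_mid [([302.0, 250.5], 0.59), ([303.4, 167.7], 0.73)]
spinner_mid [([240.4, 220.3], 0.87), ([378.3, 203.6], 0.71)]
```

```bash
python3 - <<'E'
from h import *
S=ctrl.snapshot('scene'); hsv=cv2.cvtColor(S['color'],cv2.COLOR_RGB2HSV)
m=cv2.inRange(hsv,(4,120,50),(20,255,255)); m[:180]=0
ys,xs=np.nonzero(m); print(len(xs),xs.min(),xs.max(),ys.min(),ys.max(),xs.mean(),ys.mean())
F=np.array([.5305,-.2513,.0735])+.079*np.array([.988,.156,0]); z=np.array([.0661,-.4174,.9063])
print([np.round(proj(S,F+k*z),1).tolist() for k in (0,.05,.1,.16)])
E
```

```text
970 117 222 204 308 196.80721649484536 287.89072164948453
[[219.0, 297.3], [213.3, 294.0], [207.1, 290.3], [198.7, 285.4]]
```

```bash
python3 -c "
from plant import ctrl
print(ctrl.close_job())"
```

```text
the job is handed in; nothing more can be done
None
```

The job is handed in, at about 37 s on the robot's clock and with no verdict shown. On the last camera check, the lid stood at about 70°, the bottle was mouth down on the peg's seat, and the carriage was pushed back to its stop. The jar, the beaker and the spinner were not touched.

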